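Thread the temperature probe through the leaning guides into the sample block

TASK

Slide the brass sample block along its rail all the way to the black end stop. Then take the red-handled probe from the rack and thread it, along the leaning line of the holes, through the upper blue guide, the lower blue guide and into the sample block, lowering it rather than letting it drop, until its black collar sits flat on the upper guide; let go of it there. Leave the other two rods, the beaker, the amber bottle and the black jar where they stand.

Things in the scene. Friction and masses are not known exactly. Their poses are not given: they have to be found in the camera images.
- stand: fixed probe stand, turned by up to 20 deg: white base plate 155 x 280 x 8 mm, steel rail along its y axis, aluminium post (22 x 32 mm, 150 mm high) 77 mm to +x of the rail, with two arms that carry the blue guides over the rail. Origin on the table under the hole line's crossing with the block mouth; x points away from the robot at zero yaw, z up. The black end stop is at the -y end of the rail.
- guide_upper: upper blue guide, a fixed plate 38 x 38 x 10 mm with a 12 mm through hole, countersunk by 3 mm (18 mm wide mouth). Origin at the centre of the hole's mouth (upper face), 141 mm above the table; its z axis is the hole axis, pointing up and out: it leans 25 deg from vertical toward the stand's -x side (toward the robot). All three holes are on this line once the block is at its stop.
- guide_lower: lower blue guide, same plate and hole, same axes, its mouth 48 mm further down the hole axis than the upper one's and 97 mm above the table
- carriage (a joint): travel of the sliding carriage with the brass block along the rail, m: 0 at the far (stand +y) end, 0.100 at the black end stop, growing toward the stand's -y. It starts 50 to 100 mm short of the stop, resists with about 2 N and stays where it is left.
- knob (a point): point on the axis of the carriage's upright black knob with a red band (round, 16 mm in diameter, its top 76 mm above the table, standing 46 mm out of the 30 mm high carriage); this point is 68 mm above the table. The knob stands 85 mm to the stand's +y of the well and can be pushed or pinched from above.
- well (a point): centre of the mouth of the hole in the brass block on the carriage (44 x 44 x 30 mm block, leaning as the guides do; hole 13 mm, countersunk by 3 mm, straight through). At the stop it is on the hole line, 80 mm down the axis from the upper guide's mouth, 68 mm above the table.
- probe: the probe with the RED handle, about 0.09 kg, 158 mm long. Origin at the underside of its black collar, on its axis; z along the axis toward the handle. Below: steel shaft 10 mm in diameter, 102 mm long, with a tapered tip 6 mm wide. Above: collar 26 mm in diameter, 6 mm thick, then a round red handle 20 mm in diameter, 50 mm long. It hangs upright in one of the three rack holes, collar on the rack's top.
- probe_tip (a point): end of the probe's shaft, 102 mm below the probe's origin
- rack: fixed white plastic rack, 210 mm long along its y, 115 mm high, top plate 60 mm wide with three 14 mm holes in a row, 65 mm apart. Origin under its centre on the table, z up. The three rods hang in random order.
- thermometer: rod of the probe's shape and size with a BLUE handle and glass shaft, hanging in the rack; leave alone. Origin under its collar.
- stir_rod: rod of the same shape and size with a YELLOW handle, hanging in the rack; leave alone. Origin under its collar.
- beaker: glass beaker, 70 mm wide, 90 mm high, left of the stand; leave alone. Origin under its centre.
- amber_bottle: amber bottle, 60 mm wide, 130 mm high, left of the stand; leave alone. Origin under its centre.
- black_jar: dark jar, 72 mm wide, 85 mm high, right of the stand; leave alone. Origin under its centre.

How it is judged:
On the way, in this order (a step that is already met when the one before it is completed fails the run):
1. the carriage is at its end stop, before the probe is threaded (value of joint carriage above 0.096 m and distance between probe_tip and guide_upper above 0.03 m), for 0.1 s.
2. the probe's tip is through the upper guide (distance between probe_tip and guide_upper below 0.12 m and z of probe_tip in the frame of guide_upper below -0.012 m and x of probe_tip in the frame of guide_upper between -0.01 and 0.01 m and y of probe_tip in the frame of guide_upper between -0.01 and 0.01 m and angle between the z axis of probe and the z axis of guide_upper, either way round below 0.2 rad), for 0.1 s.
3. the probe's tip is through the lower guide too (z of probe_tip in the frame of guide_lower below -0.012 m and distance between probe_tip and guide_lower below 0.07 m and x of probe_tip in the frame of guide_lower between -0.006 and 0.006 m and y of probe_tip in the frame of guide_lower between -0.006 and 0.006 m), for 0.1 s.
At the end, for the whole second after the job is handed in: the carriage is within 4 mm of its end stop; the probe is at rest through both guides and in the block's hole, its collar within 5 mm of sitting centred on the upper guide's mouth, its axis within 0.06 rad of the hole axis, and it is released (value of joint carriage above 0.096 m and distance between probe and guide_upper below 0.005 m and angle between the z axis of probe and the z axis of guide_upper, either way round below 0.06 rad and z of probe_tip in the frame of well below -0.014 m and horizontal distance between probe_tip and well below 0.016 m and linear speed of probe below 0.02 m/s and contact force between the fingers and probe below 0.1 N); the robot touches nothing.
It fails at once if the probe is dropped through the guides (faster than 0.4 m/s inside them) (z of probe_tip in the frame of guide_upper below -0.012 m and distance between probe_tip and guide_upper below 0.11 m and angle between the z axis of probe and the z axis of guide_upper, either way round below 0.2 rad and distance between probe and guide_upper below 0.1 m and linear speed of probe above 0.4 m/s).
It fails at once if another rod, the beaker, the amber bottle or the black jar is moved by more than 25 mm (distance of any of thermometer, stir_rod, beaker, amber_bottle, black_jar from where it was at the start of the episode above 0.025 m).
It also fails if it takes over 64 s, if anything falls off the work surface, if the arm or the gripper's body presses on something with over 40 N, if the wrist force passes 120 N, or if a joint passes its speed limit or range.

ROBOT

A 7-joint arm with a two-finger parallel gripper is mounted at the origin on the work surface. World frame = base frame: x ahead of the robot, y to its left, z up, the work surface at z = 0. Lengths are in m, angles in rad, forces in N, time in s.
With the tool pointing down it reaches from about 0.4 to 0.875 m from the base axis. Payload 19.3 kg.
Tool frame: the origin (TCP) lies on the centre line of the jaws, within the pads' length; the fingertips stand 14 mm ahead of it and the grasp point (between the pads) lies 5 mm behind it; y points along the fingers, x is the direction in which the jaws open and shut, and the axes are right-handed (so a half turn about y gives the same grasp; the last joint's range is limited). The gripper opens to 85 mm and grips with 20 to 120 N. Pads are 22 mm wide; open, the fingers measure 114 mm over their backs; the gripper's body (76 mm by 85 mm) begins 54 mm behind the grasp point. The pads swing forward as they close: fully open they stand 13 mm farther back than shut.
Start: joints at [1.141, 0.521, -0.036, 1.599, 0.021, 1.021, -0.113], TCP at [0.22, -0.585, 0.245] pointing down, gripper open.
Joint ranges: [-2.91, 2.91], [-0.3, 2.13], [-1.5, 1.42], [0.17, 2.43], [-1.26, 4.41], [0.16, 1.93], [-2.52, 2.52]. Speed limits (rad/s): [1.89, 1.89, 2.39, 2.39, 3.01, 3.01, 3.01].

INTERFACE

Orientations are given as [roll, pitch, yaw] about the fixed x, y, z axes, in that order (R = Rz(yaw) Ry(pitch) Rx(roll)).
In Python, from workcell import monitor, grab_frame, workorder gives the robot as it stands.
- The arm moves only by the tool drive_tool, never from a script. Its argument "steps" is one flat list of numbers, 5 for each row, row after row: the finger opening in mm, from 0 to 85.4, then the shift along the world's x, y, z in mm, then the turn about the world's z in degrees. In form: [fingers, tx, ty, tz, twist, fingers, tx, ty, tz, twist, ...]. A call has exactly 5 rows; each row shifts and turns the commanded pose from where the row before left it; what a row does not reach is not made up. A row lasts 1/12 s, in which the tool goes at most 41.7 mm and 7.16 degrees, less where a joint would pass 70% of its speed; a pose out of reach is approached as far as the arm can. A call is refused whole if a number of a shift passes 41.7 or a number of a turn 7.16, either way. A call with a gripper value outside its range is refused whole. The fingers move at their own pace and stop on an object; "grip_force" is the grip in N (left out, the last holds). Time passes only in rows, so rows that do not move let the fingers close, or fill a call up. It gives the time, the measured TCP pose, the force and the opening at its end, in the units of the state.
- monitor.observe(): the state, without advancing time (a new reading comes with each control period).
- grab_frame(name): name is "scene" or "top" or "wrist"; returns a dict with "frame" (420x560x3 uint8, red, green, blue), "vertical_fov" (degrees; the focal length in pixels is half the picture's height over the tangent of half this angle, whatever the lens; pixels are square), "cx", "cy" (the principal point, pixels), "xyz" and "orientation" of the camera in the world. Camera axes: x right, y down, z forward; pixel columns grow to the right and rows downward; lengths in m; the calibration is good to about 2 mm. A picture is of the moment at which its call begins. There is no depth.
- workorder.job_done(): hands the job in, once; it reports no verdict.
The state is a dict: "clock": time; "qpos": joint angles; "qd": joint speeds; "joint_efforts": joint torques, N m; "position": TCP position; "tool_rot": TCP orientation; "force": force on the tool from outside, world axes, zero at the start; "moment": the same for the moment, N m; "grip_width": finger opening in m.
Only numpy, scipy, OpenCV 4.12 (cv2) and the standard library are available. Lean on these libraries where they do the work, as an engineer would, in place of code of your own. Each camera call takes 0.05 s, during which the arm holds its last target. There are 200 camera calls.

## Working session

There is one attempt and no reset: what is moved stays moved. The work goes in short steps, Python scripts to look and compute and a tool call to move; the robot and the scene stay as the last step left them, time stands still between calls to the robot, and variables do not carry over. Pictures are saved under pics/ and viewed, about 8 in all and at most 12, crops included, and the job is handed in when it is done.

Besides the shell and the picture viewer there is one more tool, called as name(argument=value, ...) on one line, values as JSON. drive_tool: Moves the arm, as the interface text tells. Its arguments: {"type":"object","properties":{"steps":{"type":"array"},"grip_force":{"type":"number"}},"required":["steps"]}

```bash
ls; mkdir -p pics
cat > h.py <<'E'
import numpy as np, cv2, pickle, sys
from scipy.spatial.transform import Rotation as R
from workcell import monitor, grab_frame, workorder
def snap(n,tag):
    g=grab_frame(n); pickle.dump(g,open(f'pics/{tag}.pkl','wb')); cv2.imwrite(f'pics/{tag}.png',g['frame'][:,:,::-1]); return g
def load(tag): return pickle.load(open(f'pics/{tag}.pkl','rb'))
def cam(g):
    f=210/np.tan(np.radians(g['vertical_fov'])/2)
    o=np.array(g['orientation'],float)
    Rm=o if o.shape==(3,3) else (R.from_euler('xyz',o).as_matrix())
    return f,Rm,np.array(g['xyz'])
def ray(g,u,v):
    f,Rm,c=cam(g); return c,Rm@np.array([(u-g['cx'])/f,(v-g['cy'])/f,1])
def atz(g,u,v,z):
    c,d=ray(g,u,v); return c+d*(z-c[2])/d[2]
def proj(g,p):
    f,Rm,c=cam(g); q=(np.array(p)-c)@Rm; return (f*q[...,:2].T/q[...,2]).T+[g['cx'],g['cy']]
E
python3 - <<'E'
from h import *
print(monitor.observe())
for n in ('top','scene'):
    g=snap(n,n+'0'); print(n,{k:v for k,v in g.items() if k!='frame'})
a=[load(n+'0')['frame'] for n in ('top','scene')]
E
```

```text
pics
{'clock': 0.0, 'qpos': array([ 1.14082451,  0.5220228 , -0.03635422,  1.59999682,  0.02114824,
        1.02107475, -0.1127849 ]), 'qd': array([ 0.001754  ,  0.00073272, -0.00150019, -0.00018726,  0.00229356,
       -0.00034906,  0.00283839]), 'joint_efforts': array([ 1.83039472e-03, -9.27085948e+01,  1.98071949e+00, -3.69917214e+01,
        1.80617580e-02,  8.37511732e-03, -2.37152165e-05]), 'position': array([ 0.21992223, -0.58469402,  0.24472393]), 'tool_rot': array([-1.57081779e+00,  1.11986934e-03, -1.21102341e+00]), 'force': array([ 0.32936689,  0.55168953, -0.21218404]), 'moment': array([-0.05004813,  0.00190318,  0.0012532 ]), 'grip_width': 0.08558452079966405}
top {'vertical_fov': 55.38788916489809, 'cx': 286.6920179687092, 'cy': 208.61426300132317, 'xyz': array([0.36946842, 0.03166999, 1.10163924]), 'orientation': array([-2.94462406, -0.00862078, -1.5694359 ])}
scene {'vertical_fov': 54.51901782290508, 'cx': 278.6525369083059, 'cy': 209.7138044872271, 'xyz': array([ 1.0148569 , -0.46413414,  0.93902023]), 'orientation': array([-2.48562894,  0.01539239,  0.72119733])}
```

View pics/top0.png

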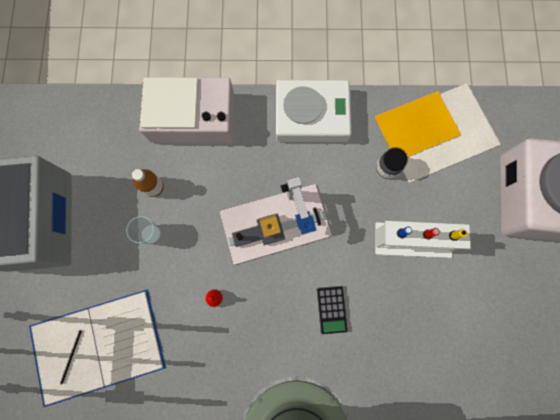

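View pics/scene0.png

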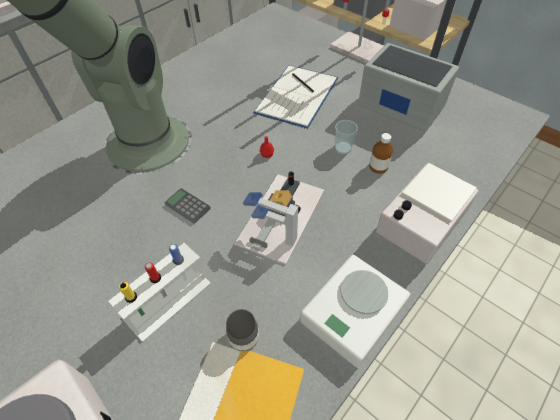

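Run:
```python
from h import *
g=load('top0');s=load('scene0')
i=g['frame'][:,:,::-1];j=s['frame'][:,:,::-1]
a=cv2.resize(i[175:270,215:335],None,fx=4,fy=4,interpolation=cv2.INTER_CUBIC) #480x380
b=cv2.resize(i[210:265,370:475],None,fx=3,fy=3,interpolation=cv2.INTER_CUBIC) #315x165
c=cv2.resize(j[165:265,230:330],None,fx=3.1,fy=3.1,interpolation=cv2.INTER_CUBIC)#
o=np.zeros((400,800,3),np.uint8);o[:380,:480]=a;o[:165,485:800]=b
o[170:170+230,485:795]=c[:230]
cv2.imwrite('pics/crop1.png',o)
# knob/probe estimates
for n,(u,v),z in [('red',(434,233),.15)]: print(n,atz(g,u,v,z))
for n,im,gg in(('top',g['frame'],g),('scene',s['frame'],s)):
    h=cv2.cvtColor(im,cv2.COLOR_RGB2HSV)
    for nm,lo,hi in (('red',(0,170,90),(6,255,255)),('red2',(174,170,90),(180,255,255)),('blue',(105,120,60),(125,255,255)),('brass',(15,110,100),(24,255,255)),('yel',(22,150,120),(32,255,255))):
        k,l,st,ce=cv2.connectedComponentsWithStats(cv2.inRange(h,lo,hi))
        print(n,nm,[(list(st[q]),ce[q].round(1).tolist()) for q in range(1,k) if st[q,4]>12])
for p in [(0.6,-0.3,0),(0.6,0,.0)]: print(proj(g,p),proj(s,p))
```

```text
red [ 0.50070198 -0.33050754  0.15      ]
top red [([np.int32(425), np.int32(229), np.int32(11), np.int32(9), np.int32(61)], [429.4, 233.4]), ([np.int32(206), np.int32(290), np.int32(16), np.int32(16), np.int32(210)], [213.5, 297.7])]
top red2 []
top blue [([np.int32(52), np.int32(193), np.int32(13), np.int32(41), np.int32(479)], [58.0, 213.5]), ([np.int32(296), np.int32(215), np.int32(20), np.int32(19), np.int32(239)], [305.7, 224.0]), ([np.int32(398), np.int32(228), np.int32(12), np.int32(9), np.int32(60)], [402.5, 232.6]), ([np.int32(145), np.int32(290), np.int32(21), np.int32(79), np.int32(163)], [155.3, 329.0])]
top brass [([np.int32(375), np.int32(91), np.int32(86), np.int32(66), np.int32(3346)], [417.7, 124.5]), ([np.int32(134), np.int32(181), np.int32(10), np.int32(9), np.int32(47)], [138.9, 185.0]), ([np.int32(260), np.int32(215), np.int32(21), np.int32(22), np.int32(322)], [269.6, 225.6]), ([np.int32(461), np.int32(229), np.int32(6), np.int32(8), np.int32(13)], [464.5, 231.9])]
top yel [([np.int32(376), np.int32(92), np.int32(84), np.int32(64), np.int32(3138)], [417.8, 124.
[... 670 characters left out ...]
, 254.5])]
scene brass [([np.int32(270), np.int32(190), np.int32(22), np.int32(16), np.int32(233)], [281.3, 197.0]), ([np.int32(214), np.int32(350), np.int32(90), np.int32(70), np.int32(4464)], [259.8, 389.0])]
scene yel [([np.int32(119), np.int32(283), np.int32(16), np.int32(17), np.int32(137)], [127.4, 291.9]), ([np.int32(269), np.int32(361), np.int32(34), np.int32(38), np.int32(414)], [284.2, 377.5]), ([np.int32(266), np.int32(368), np.int32(7), np.int32(8), np.int32(17)], [268.7, 371.1]), ([np.int32(259), np.int32(377), np.int32(8), np.int32(10), np.int32(32)], [262.3, 381.3])]
[401.05808578 205.24813391] [200.86604421 316.80768117]
[294.68395573 204.91864921] [282.04369268 238.51317907]
```

View pics/crop1.png

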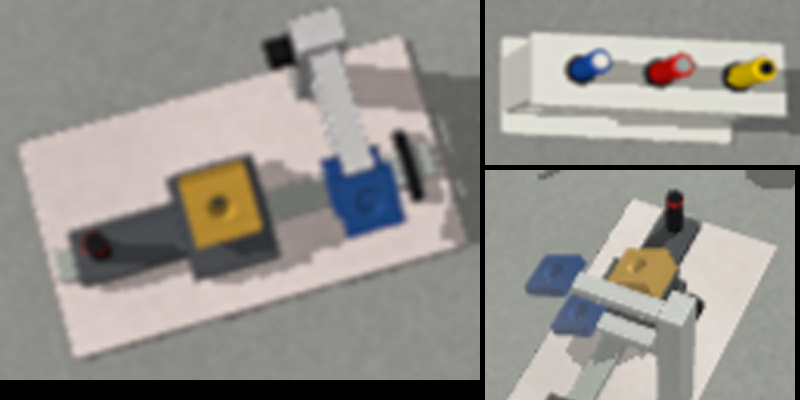

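Run:
```python
from h import *
g=load('top0');s=load('scene0')
P=[atz(g,*p,.008) for p in [(220,211.2),(316.2,184.5),(331.2,237),(233.8,264.2)]]
P=np.array(P);print(P.round(4)); print([np.linalg.norm(P[i]-P[(i+1)%4]).round(3) for i in range(4)])
e=(P[0]-P[1])+(P[3]-P[2]);yaw=np.arctan2(e[1],e[0])-np.pi/2
e2=(P[0]-P[3])+(P[1]-P[2]);print('yaw',np.degrees(yaw),np.degrees(np.arctan2(e2[1],e2[0])))
U=atz(g,307,225,.141);W=atz(g,269.5,226.5,.068);K=atz(g,238.8,235.8,.076)
print('U',U,'W',W,'K',K, 'K-W',np.linalg.norm((K-W)[:2]))
# scene triangulate U
c1,d1=ray(g,307,225);c2,d2=ray(s,253.2,198.9)
A=np.stack([d1,-d2],1);t=np.linalg.lstsq(A,c2-c1,rcond=None)[0];print('U tri',c1+d1*t[0],c2+d2*t[1], atz(s,253.2,198.9,.141))
for n,p in(('blue',(408.7,230)),('red',(436.3,231.7)),('yel',(463.7,232.7))):print(n,atz(g,*p,.171))
for c in (yaw,): 
  ex=np.array([np.cos(c),np.sin(c)]);ey=np.array([-ex[1],ex[0]]);print('plate centre',P.mean(0),'in stand rel U',(P.mean(0)-U)[:2]@ex,(P.mean(0)-U)[:2]@ey,'W-U',(W-U)[:2]@ex,(W-U)[:2]@ey,'K-U',(K-U)[:2]@ex,(K-U)[:2]@ey)
```

```text
[[ 0.5798  0.2079  0.008 ]
 [ 0.6574 -0.0607  0.008 ]
 [ 0.5085 -0.1     0.008 ]
 [ 0.4337  0.1656  0.008 ]]
[np.float64(0.28), np.float64(0.154), np.float64(0.276), np.float64(0.152)]
yaw 15.913797057935449 15.467589948594496
U [ 0.5207427  -0.02574994  0.141     ] W [0.52801183 0.06785197 0.068     ] K [0.50235537 0.14640681 0.076     ] K-W 0.08263846724761004
U tri [ 0.52186209 -0.02617483  0.13389154] [ 0.52427872 -0.02312474  0.13408979] [ 0.52849026 -0.02691075  0.141     ]
blue [ 0.50476788 -0.26329045  0.171     ]
red [ 0.50090165 -0.32816248  0.171     ]
yel [ 0.49869543 -0.39267314  0.171     ]
plate centre [0.54486099 0.05321321 0.008     ] in stand rel U 0.04484493398646805 0.06932389759602457 W-U 0.032655326906205935 0.08802151418038559 K-U 0.029521155240932573 0.1706005262658236
```

drive_tool(steps=[50, 26, 28.5, 0, -0.5, 50, 26, 28.5, 0, -0.5, 50, 26, 28.5, 0, -0.5, 50, 26, 28.5, 0, -0.5, 50, 26, 28.5, 0, -0.5])

```text
clock: 0.52
position: [0.3508, -0.4409, 0.2451]
tool_rot: [-1.571, 0.0, -1.255]
force: [0.9, -0.3, 0.5]
grip_width: 0.0501
```

drive_tool(steps=[50, 26, 28.5, 0, -0.5, 50, 26, 28.5, 0, -0.5, 50, 26, 28.5, 0, -0.5, 50, 26, 28.5, 0, -0.5, 50, 26, 28.5, 0, -0.5])

```text
clock: 0.93
position: [0.4809, -0.2983, 0.2452]
tool_rot: [-1.571, 0.0, -1.299]
force: [1.3, -0.2, 0.6]
grip_width: 0.05
```

drive_tool(steps=[50, 1.7, 29.8, 0, 0, 50, 1.7, 29.8, 0, 0, 50, 1.7, 29.8, 0, 0, 50, 1.7, 29.8, 0, 0, 50, 1.7, 29.8, 0, 0])

```text
clock: 1.35
position: [0.4882, -0.1495, 0.2451]
tool_rot: [-1.571, 0.0, -1.298]
force: [0.5, -0.6, 0.2]
grip_width: 0.0502
```

drive_tool(steps=[50, 1.7, 29.8, 0, 0, 50, 1.7, 29.8, 0, 0, 50, 1.7, 29.8, 0, 0, 50, 1.7, 29.8, 0, 0, 50, 1.7, 29.8, 0, 0])

```text
clock: 1.77
position: [0.4967, -0.0006, 0.2452]
tool_rot: [-1.571, 0.0, -1.298]
force: [0.4, 0.3, 1.2]
grip_width: 0.0506
```

drive_tool(steps=[50, 1.7, 29.8, 0, 0, 50, 1.7, 29.8, 0, 0, 50, 1.7, 29.8, 0, 0, 50, 1.7, 29.8, 0, 0, 50, 1.7, 29.8, 0, 0])

```text
clock: 2.18
position: [0.5053, 0.1484, 0.2452]
tool_rot: [-1.571, -0.0, -1.298]
force: [-0.3, -0.2, 0.3]
grip_width: 0.0502
```

Run:
```python
from h import *
o=monitor.observe();print(o['clock'],o['position'],o['tool_rot'],o['grip_width'])
g=snap('wrist','w1');print({k:v for k,v in g.items() if k!='frame'})
h=cv2.cvtColor(g['frame'],cv2.COLOR_RGB2HSV)
print(proj(g,[.505,.147,.076]),proj(g,[.5207,-.0257,.141]),proj(g,[.528,.068,.068]))
```

```text
2.1833 [0.50526509 0.14842041 0.2451614 ] [-1.57111164e+00 -4.72036146e-05 -1.29838289e+00] 0.05018526473935305
{'vertical_fov': 66.7085769255668, 'cx': 279.29155825255623, 'cy': 215.28035148062096, 'xyz': array([0.56903997, 0.16598741, 0.37349827]), 'orientation': array([ 2.87479207e+00, -3.70791526e-04, -1.29885078e+00])}
[280.31575732 200.60464266] [498.08033667 257.70440905] [364.39619677 197.8710341 ]
```

View pics/w1.png

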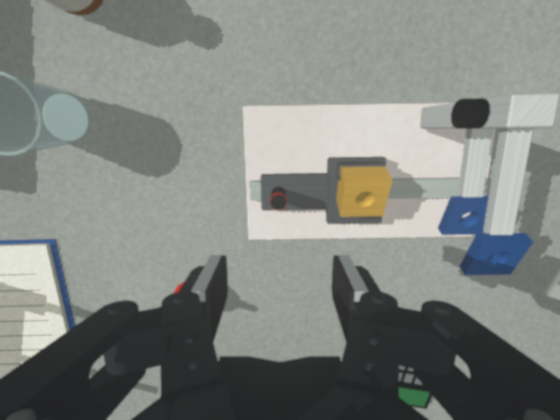

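drive_tool(steps=[50, 0, 0, -36.5, 0, 50, 0, 0, -36.5, 0, 50, 0, 0, -36.5, 0, 50, 0, 0, -36.5, 0, 50, 0, 0, -36.5, 0])

```text
clock: 2.65
position: [0.5053, 0.1467, 0.0612]
tool_rot: [-1.571, 0.0, -1.298]
force: [1.7, 0.6, 0.5]
grip_width: 0.0501
```

drive_tool(steps=[8, 0, 0, 0, 0, 8, 0, 0, 0, 0, 8, 0, 0, 0, 0, 8, 0, 0, 0, 0, 8, 0, 0, 0, 0], grip_force=30)

```text
clock: 3.07
position: [0.506, 0.1472, 0.0644]
tool_rot: [-1.569, 0.0, -1.298]
force: [-2.1, 1.7, -3.1]
grip_width: 0.0147
```

drive_tool(steps=[8, 2.2, -7.7, 0, 0, 8, 2.2, -7.7, 0, 0, 8, 2.2, -7.7, 0, 0, 8, 2.2, -7.7, 0, 0, 8, 2.2, -7.7, 0, 0])

```text
clock: 3.48
position: [0.5176, 0.1079, 0.0642]
tool_rot: [-1.568, -0.0, -1.299]
force: [-2.5, 2.0, 10.0]
grip_width: 0.0147
```

drive_tool(steps=[8, 2.2, -7.7, 0, 0, 8, 2.2, -7.7, 0, 0, 8, 2.2, -7.7, 0, 0, 8, 2.2, -7.7, 0, 0, 8, 0, 0, 0, 0])

```text
clock: 3.9
position: [0.5271, 0.0755, 0.0642]
tool_rot: [-1.568, -0.001, -1.301]
force: [1.5, -2.9, 6.3]
grip_width: 0.0148
```

drive_tool(steps=[8, 0.8, -2.9, 0, 0, 8, 0.8, -2.9, 0, 0, 8, 0.8, -2.9, 0, 0, 8, 0.3, -1, 0, 0, 8, 0.3, -1, 0, 0])

```text
clock: 4.32
position: [0.5298, 0.0665, 0.0643]
tool_rot: [-1.567, -0.0, -1.299]
force: [0.3, 2.4, 6.4]
grip_width: 0.0149
```

drive_tool(steps=[8, 0.5, -1.9, 0, 0, 8, 0.5, -1.9, 0, 0, 8, 0.5, -1.9, 0, 0, 8, 0.5, -1.9, 0, 0, 8, 0, 0, 0, 0])

```text
clock: 4.73
position: [0.5301, 0.0656, 0.0643]
tool_rot: [-1.567, 0.007, -1.294]
force: [-14.7, 39.6, 13.5]
grip_width: 0.0151
```

drive_tool(steps=[8, -0.8, 2.9, 0, 0, 8, -0.6, 2, 0, 0, 40, 0, 0, 0, 0, 40, 0, 0, 0, 0, 40, 0, 0, 0, 0])

```text
clock: 5.15
position: [0.5294, 0.0634, 0.0633]
tool_rot: [-1.57, -0.001, -1.299]
force: [-0.3, -0.2, -0.8]
grip_width: 0.0397
```

drive_tool(steps=[40, 0, 0, 36, 0, 40, 0, 0, 36, 0, 40, 0, 0, 36, 0, 40, 0, 0, 36, 0, 40, 0, 0, 36, 0])

```text
clock: 5.57
position: [0.5287, 0.0635, 0.2449]
tool_rot: [-1.571, -0.0, -1.299]
force: [0.7, -0.6, -0.2]
grip_width: 0.0399
```

Run:
```python
from h import *
o=monitor.observe();print(o['clock'],o['position'],o['tool_rot'],o['grip_width'],o['force'])
g=snap('wrist','w2');t=snap('top','t2')
cv2.imwrite('pics/c2.png',cv2.resize(g['frame'][120:330,260:560,::-1],None,fx=2.6,fy=2.6,interpolation=cv2.INTER_CUBIC))
print({k:v for k,v in g.items() if k!='frame'})
```

```text
5.5667 [0.52867742 0.06354991 0.24488899] [-1.57056790e+00 -1.99192030e-04 -1.29910164e+00] 0.03994997028072044 [ 0.74769437 -0.57994011 -0.2053535 ]
{'vertical_fov': 66.7085769255668, 'cx': 279.29155825255623, 'cy': 215.28035148062096, 'xyz': array([0.59241161, 0.08107207, 0.3732806 ]), 'orientation': array([ 2.87540078e+00, -5.27848992e-04, -1.29960838e+00])}
```

View pics/c2.png

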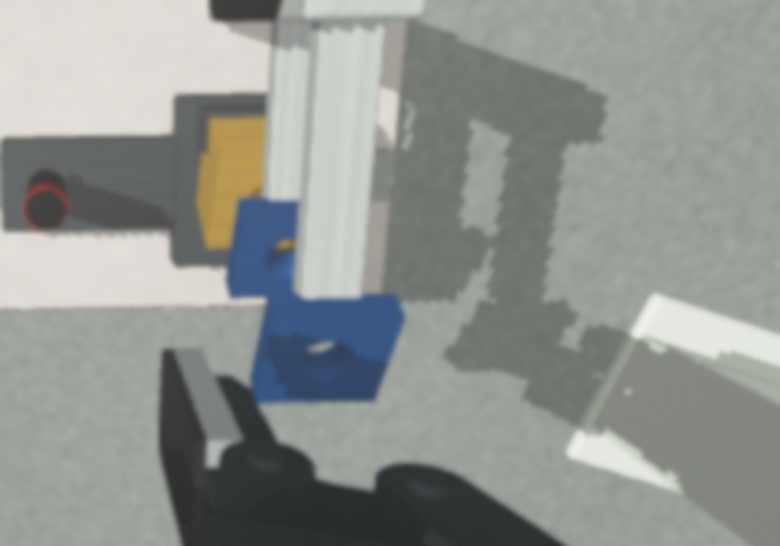

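drive_tool(steps=[45, -2.6, -39, 0, 0, 45, -2.6, -39, 0, 0, 45, -2.6, -39, 0, 0, 45, -2.6, -39, 0, 0, 45, -2.6, -39, 0, 0])

```text
clock: 6.08
position: [0.5152, -0.1332, 0.2429]
tool_rot: [-1.571, -0.0, -1.299]
force: [0.6, 0.1, 0.7]
grip_width: 0.0448
```

drive_tool(steps=[45, -2.6, -39, 0, 0, 45, -2.6, -39, 0, 0, 45, -2.6, -39, 0, 0, 45, -2.6, -39, 0, 0, 45, -2.6, -39, 0, 0])

```text
clock: 6.5
position: [0.5019, -0.3283, 0.2428]
tool_rot: [-1.571, -0.0, -1.299]
force: [-0.2, -0.4, -0.2]
grip_width: 0.0447
```

Run:
```python
from h import *
g=load('w2');print('U wrist',atz(g,385,254.6,.141))
o=monitor.observe();print(o['clock'],o['position'],o['tool_rot'],o['grip_width'],o['force'])
g=snap('wrist','w3')
p=np.array([.501,-.328,.171]);print(proj(g,p),proj(g,[.501,-.328,.121]))
```

```text
U wrist [ 0.52286196 -0.02408686  0.141     ]
6.5 [ 0.50193489 -0.32825635  0.2428057 ] [-1.57104686e+00 -3.23844844e-04 -1.29914240e+00] 0.04467931941785272 [-0.17814373 -0.37736253 -0.23134554]
[278.04721769 233.20478026] [278.239182   213.63025737]
```

View pics/w3.png

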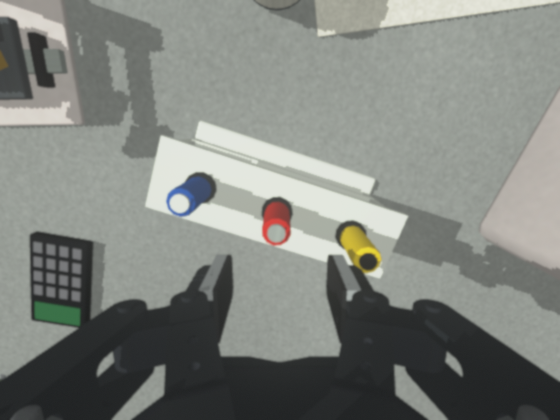

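drive_tool(steps=[45, -0.5, 0, -19.8, 0, 45, 0, 0, -19.8, 0, 45, 0, 0, -19.8, 0, 45, 0, 0, -19.8, 0, 45, 0, 0, -19.6, 0])

```text
clock: 6.97
position: [0.5019, -0.3262, 0.143]
tool_rot: [-1.571, -0.0, -1.299]
force: [-0.2, 0.3, -0.0]
grip_width: 0.0449
```

drive_tool(steps=[12, 0, 0, 0, 0, 12, 0, 0, 0, 0, 12, 0, 0, 0, 0, 12, 0, 0, 0, 0, 12, 0, 0, 0, 0], grip_force=30)

```text
clock: 7.38
position: [0.5028, -0.326, 0.1451]
tool_rot: [-1.57, -0.001, -1.298]
force: [-1.1, -0.2, -0.3]
grip_width: 0.019
```

drive_tool(steps=[12, 0, 0, 19, 0, 12, 0, 0, 19, 0, 12, 0, 0, 19, 0, 12, 0, 0, 19, 0, 12, 0, 0, 18, 0])

```text
clock: 7.8
position: [0.5025, -0.3258, 0.2399]
tool_rot: [-1.57, -0.001, -1.298]
force: [-0.0, -0.3, -0.6]
grip_width: 0.019
```

Run:
```python
from h import *
o=monitor.observe();print(o['clock'],o['position'],o['tool_rot'],o['grip_width'],o['force'])
s=snap('scene','s3')
cv2.imwrite('pics/c3.png',cv2.resize(s['frame'][195:345,85:235,::-1],None,fx=4,fy=4,interpolation=cv2.INTER_CUBIC))
print(proj(s,[.501,-.328,.115]),proj(s,[.501,-.328,.215]))
```

```text
7.8 [ 0.50251755 -0.32578429  0.23990254] [-1.56994294e+00 -9.17107006e-04 -1.29836897e+00] 0.01902875309303075 [-0.01952763 -0.25717433 -0.64388793]
[153.93351226 278.13011817] [141.51956358 255.17374981]
```

View pics/c3.png

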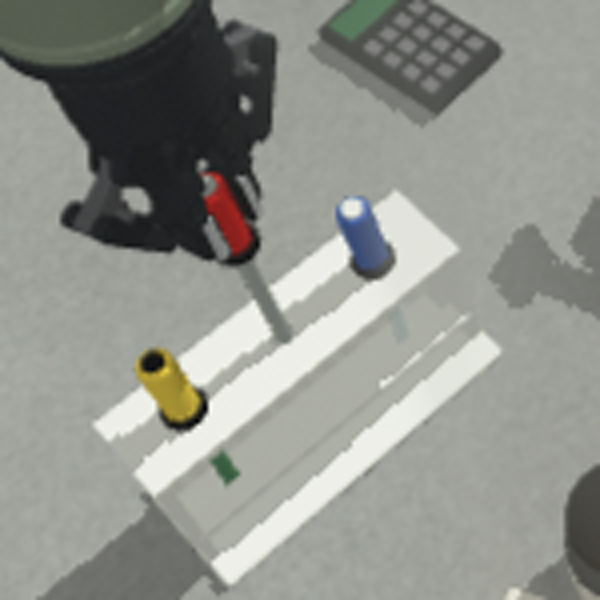

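drive_tool(steps=[12, -5.7, -1.6, -0.1, 0, 12, -5.7, -1.6, -0.4, 0, 12, -5.6, -1.6, -0.7, 0, 12, -5.6, -1.6, -0.9, 0, 12, -5.6, -1.6, -1.2, 0])

```text
clock: 8.27
position: [0.4735, -0.3338, 0.2343]
tool_rot: [-1.571, 0.0, -1.299]
force: [2.8, 1.1, 1.1]
grip_width: 0.0196
```

drive_tool(steps=[12, -5.5, -1.5, -1.5, 0, 12, -5.5, -1.5, -1.6, 0, 12, -5.4, -1.5, -1.9, 0, 12, -5.3, -1.5, -2.1, 0, 12, -5.3, -1.5, -2.3, 0])

```text
clock: 8.68
position: [0.4467, -0.3413, 0.2251]
tool_rot: [-1.571, 0.0, -1.298]
force: [2.3, 1.2, 2.2]
grip_width: 0.0194
```

Run:
```python
from h import *
o=monitor.observe();print(o['clock'],o['position'],o['tool_rot'],o['grip_width'],o['force'])
s=snap('scene','s4')
cv2.imwrite('pics/c4.png',cv2.resize(s['frame'][195:345,85:235,::-1],None,fx=4,fy=4,interpolation=cv2.INTER_CUBIC))
print('scale: crop px = 4*(px-[85,195])')
ex=np.array([.963,.27,0])
grip=o['position']+[0,0,.005]
for th in (15,20,25,30):
    ax=np.array([*(-ex[:2]*np.sin(np.radians(th))),np.cos(np.radians(th))])
    print(th,4*(proj(s,np.array([grip-ax*.134,grip-ax*.034,grip+ax*.022]))-[85,195]).round(1))
```

```text
8.6833 [ 0.44668784 -0.34134285  0.22507671] [-1.57078023e+00  1.42374062e-05 -1.29838763e+00] 0.01943065297786108 [2.30953198 1.17084179 2.17487399]
scale: crop px = 4*(px-[85,195])
15 [[254.  328. ]
 [166.4 223.2]
 [111.2 157.2]]
20 [[268.  332.4]
 [170.4 224.4]
 [108.8 156.4]]
25 [[281.6 335.6]
 [173.6 225.2]
 [106.4 156. ]]
30 [[294.  338.4]
 [176.8 225.6]
 [104.4 156. ]]
```

View pics/c4.png

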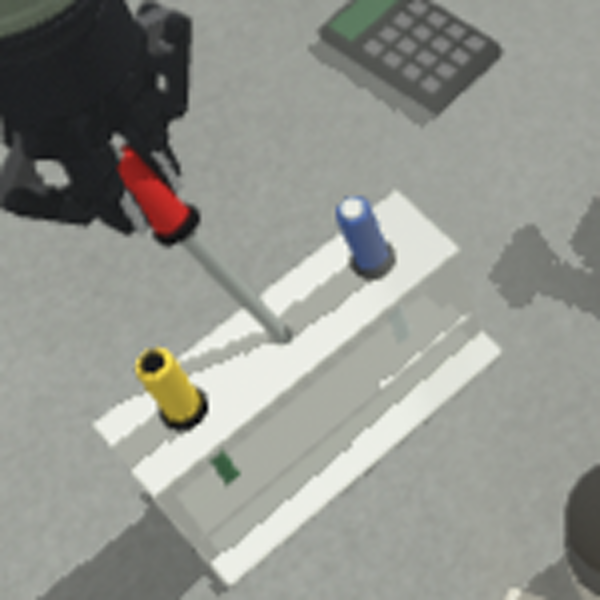

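drive_tool(steps=[12, -4, -1.1, 9, 0, 12, -4, -1.1, 9, 0, 12, -4, -1.1, 9, 0, 12, 0, 0, 36, 0, 12, 0, 0, 36, 0])

```text
clock: 9.15
position: [0.434, -0.3443, 0.3256]
tool_rot: [-1.573, 0.002, -1.299]
force: [0.9, -0.1, -1.2]
grip_width: 0.0192
```

drive_tool(steps=[12, 1.9, 15, 20, 0, 12, 1.9, 30, 16, 0, 12, 1.9, 30, 0, 0, 12, 1.9, 30, 0, 0, 12, 1.9, 30, 0, 0])

```text
clock: 9.57
position: [0.4441, -0.2083, 0.3616]
tool_rot: [-1.57, -0.001, -1.299]
force: [-0.0, -0.4, -1.6]
grip_width: 0.0191
```

drive_tool(steps=[12, 1.9, 30, 0, 0, 12, 1.9, 30, 0, 0, 12, 1.9, 30, 0, 0, 12, 1.9, 30, 0, 0, 12, 1.9, 30, 0, 0])

```text
clock: 9.98
position: [0.4537, -0.0583, 0.3614]
tool_rot: [-1.57, -0.001, -1.299]
force: [1.1, 0.2, 0.0]
grip_width: 0.0193
```

drive_tool(steps=[12, 0, 15, -12, 0, 12, 0, 0, -16, 0, 12, 0, 0, -20, 0, 12, 0, 0, -16, 0, 12, 0, 0, -6, 0])

```text
clock: 10.4
position: [0.4533, -0.0447, 0.2893]
tool_rot: [-1.573, 0.0, -1.298]
force: [0.4, -0.5, -1.5]
grip_width: 0.019
```

Run:
```python
from h import *
o=monitor.observe();print(o['clock'],o['position'],o['tool_rot'],o['grip_width'],o['force'])
s=snap('scene','s5');t=snap('top','t5')
a=cv2.resize(s['frame'][140:240,200:300,::-1],None,fx=4,fy=4,interpolation=cv2.INTER_CUBIC)
b=cv2.resize(t['frame'][180:280,255:355,::-1],None,fx=4,fy=4,interpolation=cv2.INTER_CUBIC)
cv2.imwrite('pics/c5.png',np.hstack([a,b]))
grip=o['position']+[0,0,.005]
for th in (20,25,30):
    ax=np.array([-.963*np.sin(np.radians(th)),-.27*np.sin(np.radians(th)),np.cos(np.radians(th))])
    q=np.array([grip-ax*.137,grip-ax*.035,[.521,-.0255,.141]])
    print(th,q[0],4*(proj(s,q)-[200,140]).round(1),4*(proj(t,q)-[255,180]).round(1)+[400,0])
```

```text
10.4 [ 0.45327169 -0.04471377  0.28931826] [-1.57268857e+00  1.34770244e-04 -1.29821378e+00] 0.01904711692314148 [ 0.42443569 -0.5382748  -1.48732341]
20 [ 0.49839475 -0.03206245  0.16558037] [[169.6 191.2]
 [103.2  65.2]
 [205.6 228.4]] [[621.6 211.2]
 [652.  249.6]
 [607.6 179.6]]
25 [ 0.50902814 -0.02908112  0.1701541 ] [[184.8 192.4]
 [107.2  65.6]
 [205.6 228.4]] [[616.8 192. ]
 [650.8 244. ]
 [607.6 179.6]]
30 [ 0.51923719 -0.02621877  0.17567278] [[199.2 192. ]
 [111.2  65.2]
 [205.6 228.4]] [[612.4 173.2]
 [649.6 238.8]
 [607.6 179.6]]
```

View pics/c5.png

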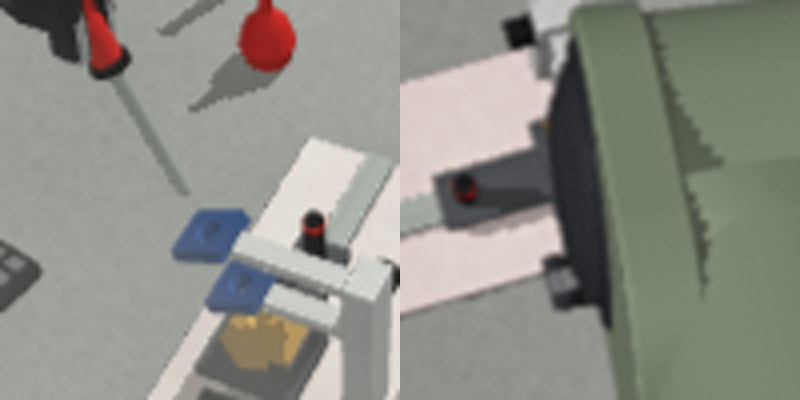

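drive_tool(steps=[12, 2.9, 0.8, -6.3, 0, 12, 2.9, 0.8, -6.3, 0, 12, 2.8, 0.8, -6.3, 0, 12, 2.8, 0.8, -6.3, 0, 12, 2.8, 0.8, -6.3, 0])

```text
clock: 10.92
position: [0.4686, -0.0405, 0.2585]
tool_rot: [-1.571, -0.0, -1.298]
force: [-18.5, -4.9, 36.2]
grip_width: 0.019
```

Run:
```python
from h import *
o=monitor.observe();print(o['clock'],o['position'],o['force'],o['moment'])
s=snap('scene','s6');w=snap('wrist','w6')
a=cv2.resize(s['frame'][140:240,200:300,::-1],None,fx=4,fy=4,interpolation=cv2.INTER_CUBIC)
q=proj(w,np.array([.521,-.0255,.141]));x,y=np.clip(q.astype(int),70,[490,350]);print(q,x,y)
b=cv2.resize(w['frame'][y-70:y+70,x-70:x+70,::-1],(400,400),interpolation=cv2.INTER_CUBIC)
cv2.imwrite('pics/c6.png',np.hstack([a,b]))
```

```text
10.9167 [ 0.46862854 -0.04052088  0.25845451] [-18.5029753   -4.88557191  36.22284882] [-0.80954338  3.48518837  0.02424956]
[278.30214085 143.89392461] 278 143
```

View pics/c6.png

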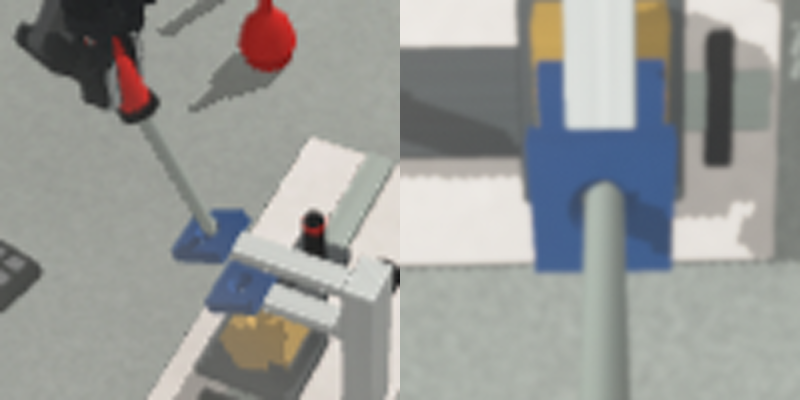

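drive_tool(steps=[12, -3.3, -0.9, 7.2, 0, 12, -2, -0.5, 0, 0, 12, -2, -0.5, 0, 0, 12, 0, 0, 0, 0, 12, 0, 0, 0, 0])

```text
clock: 11.43
position: [0.461, -0.0424, 0.266]
tool_rot: [-1.571, -0.0, -1.298]
force: [-0.1, 0.8, -0.6]
grip_width: 0.0194
```

drive_tool(steps=[12, 1.2, 0.3, -2.7, 0, 12, 1.2, 0.3, -2.7, 0, 12, 1.2, 0.3, -2.7, 0, 12, 1.2, 0.3, -2.7, 0, 12, 0, 0, 0, 0])

```text
clock: 11.85
position: [0.4659, -0.041, 0.2545]
tool_rot: [-1.572, 0.0, -1.298]
force: [0.9, 0.9, -0.5]
grip_width: 0.0194
```

drive_tool(steps=[12, 1.2, 0.3, -2.7, 0, 12, 1.2, 0.3, -2.7, 0, 12, 1.2, 0.3, -2.7, 0, 12, 1.2, 0.3, -2.7, 0, 12, 0, 0, 0, 0])

```text
clock: 12.27
position: [0.4707, -0.0399, 0.2438]
tool_rot: [-1.571, 0.0, -1.298]
force: [0.4, 0.2, -1.1]
grip_width: 0.0194
```

Run:
```python
from h import *
o=monitor.observe();print(o['clock'],o['position'],o['force'],o['moment'])
s=snap('scene','s7');w=snap('wrist','w7')
a=cv2.resize(s['frame'][140:240,200:300,::-1],None,fx=4,fy=4,interpolation=cv2.INTER_CUBIC)
q=proj(w,np.array([.5198,-.0258,.141]));x,y=np.clip(q.astype(int),70,[490,350]);print(q,x,y)
b=cv2.resize(w['frame'][y-70:y+70,x-70:x+70,::-1],(400,400),interpolation=cv2.INTER_CUBIC)
cv2.imwrite('pics/c7.png',np.hstack([a,b]))
```

```text
12.2667 [ 0.47074985 -0.03989963  0.24382437] [ 0.37800445  0.22732276 -1.12052177] [-0.01502448 -0.00379465  0.00889279]
[278.35145803 149.9899005 ] 278 149
```

drive_tool(steps=[12, 2, 0.6, -4.5, 0, 12, 2, 0.6, -4.5, 0, 12, 2, 0.6, -4.5, 0, 12, 2, 0.5, -4.5, 0, 12, 0, 0, 0, 0])

```text
clock: 12.78
position: [0.4788, -0.0375, 0.2254]
tool_rot: [-1.572, 0.001, -1.298]
force: [-0.6, -0.1, -2.4]
grip_width: 0.019
```

drive_tool(steps=[12, 1.2, 0.3, -2.7, 0, 12, 1.2, 0.3, -2.7, 0, 12, 1.2, 0.3, -2.7, 0, 12, 1.2, 0.3, -2.7, 0, 12, 0, 0, 0, 0])

```text
clock: 13.2
position: [0.4836, -0.0364, 0.2151]
tool_rot: [-1.571, 0.0, -1.298]
force: [-0.5, 0.0, -1.3]
grip_width: 0.0198
```

Run:
```python
from h import *
o=monitor.observe();print(o['clock'],o['position'],o['force'],o['moment'])
s=snap('scene','s8');w=snap('wrist','w8')
a=cv2.resize(s['frame'][140:240,200:300,::-1],None,fx=4,fy=4,interpolation=cv2.INTER_CUBIC)
q=proj(w,np.array([.5198,-.0258,.141]));x,y=np.clip(q.astype(int),70,[490,350]);print(q,x,y)
b=cv2.resize(w['frame'][y-70:y+70,x-70:x+70,::-1],(400,400),interpolation=cv2.INTER_CUBIC)
cv2.imwrite('pics/c8.png',np.hstack([a,b]))
```

```text
13.2 [ 0.48357323 -0.03642483  0.21509166] [-0.51543192  0.03829016 -1.2550648 ] [-0.02571815  0.04816703 -0.03932491]
[278.0807304  174.31923589] 278 174
```

View pics/c8.png

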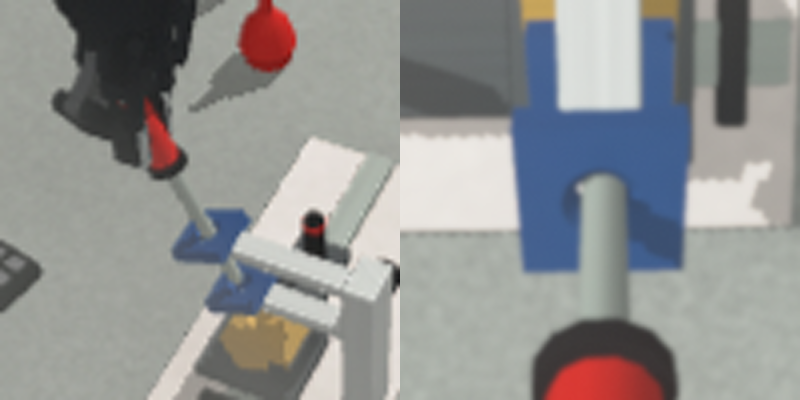

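drive_tool(steps=[12, 1.2, 0.3, -2.7, 0, 12, 1.2, 0.3, -2.7, 0, 12, 1.2, 0.3, -2.7, 0, 12, 1.2, 0.3, -2.7, 0, 12, 0, 0, 0, 0])

```text
clock: 13.72
position: [0.4884, -0.0352, 0.2042]
tool_rot: [-1.571, 0.0, -1.298]
force: [0.3, 1.0, -0.5]
grip_width: 0.0192
```

drive_tool(steps=[12, 1.2, 0.3, -2.7, 0, 12, 1.2, 0.3, -2.7, 0, 12, 1.2, 0.3, -2.7, 0, 12, 1.2, 0.3, -2.7, 0, 12, 0, 0, 0, 0])

```text
clock: 14.13
position: [0.4932, -0.034, 0.1934]
tool_rot: [-1.571, 0.0, -1.298]
force: [-1.0, 0.0, -1.7]
grip_width: 0.019
```

drive_tool(steps=[12, 1.2, 0.3, -2.7, 0, 12, 1.2, 0.3, -2.7, 0, 12, 1.2, 0.3, -2.7, 0, 12, 1.2, 0.3, -2.7, 0, 12, 0, 0, 0, 0])

```text
clock: 14.55
position: [0.498, -0.0328, 0.1826]
tool_rot: [-1.571, 0.0, -1.298]
force: [-1.0, 1.0, -3.2]
grip_width: 0.0195
```

drive_tool(steps=[12, 1.2, 0.3, -2.7, 0, 12, 1.2, 0.3, -2.7, 0, 12, 1.2, 0.3, -2.7, 0, 12, 0, 0, 0, 0, 12, 0, 0, 0, 0])

```text
clock: 14.97
position: [0.5014, -0.0319, 0.1748]
tool_rot: [-1.571, 0.0, -1.298]
force: [-2.5, 2.3, -4.6]
grip_width: 0.0193
```

drive_tool(steps=[12, 0.6, 0.2, -1.4, 0, 12, 0.6, 0.2, -1.4, 0, 12, 0.6, 0.2, -1.4, 0, 12, 0, 0, 0, 0, 12, 0, 0, 0, 0])

```text
clock: 15.38
position: [0.5032, -0.0313, 0.1709]
tool_rot: [-1.571, 0.0, -1.298]
force: [-3.3, 2.9, -4.5]
grip_width: 0.0192
```

drive_tool(steps=[12, 0.6, 0.2, -1.4, 0, 12, 0.6, 0.2, -1.4, 0, 12, 0, 0, 0, 0, 12, 0, 0, 0, 0, 12, 0, 0, 0, 0])

```text
clock: 15.8
position: [0.5044, -0.0309, 0.1681]
tool_rot: [-1.571, 0.0, -1.298]
force: [-3.8, 3.6, -2.7]
grip_width: 0.0194
```

drive_tool(steps=[12, 0.3, 0.5, -1.4, 0, 12, 0.4, 0.5, -1.4, 0, 12, 0, 0, 0, 0, 12, 0, 0, 0, 0, 12, 0, 0, 0, 0])

```text
clock: 16.22
position: [0.5055, -0.0302, 0.1654]
tool_rot: [-1.57, -0.0, -1.299]
force: [-1.2, -0.2, -1.9]
grip_width: 0.0187
```

Run:
```python
from h import *
o=monitor.observe();print(o['clock'],o['position'],o['force'],o['moment'])
s=snap('scene','s9');w=snap('wrist','w9')
a=cv2.resize(s['frame'][160:240,220:300,::-1],(400,400),interpolation=cv2.INTER_CUBIC)
q=proj(w,np.array([.5198,-.0258,.141]));x,y=np.clip(q.astype(int),70,[490,350]);print(q,x,y)
b=cv2.resize(w['frame'][y-70:y+70,x-70:x+70,::-1],(400,400),interpolation=cv2.INTER_CUBIC)
cv2.imwrite('pics/c9.png',np.hstack([a,b]))
```

```text
16.2167 [ 0.50548058 -0.03016428  0.16538997] [-1.17143718 -0.17147167 -1.87625211] [0.03950511 0.2733696  0.02310461]
[278.11850071 233.38651082] 278 233
```

View pics/c9.png

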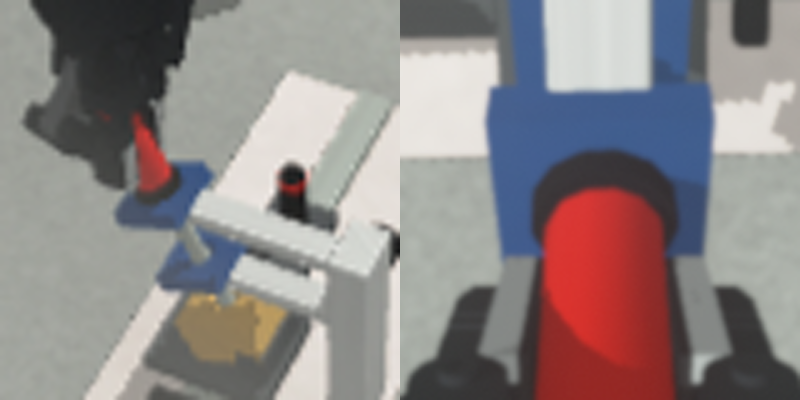

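drive_tool(steps=[12, 0.6, 0.2, -1.4, 0, 12, 0, 0, 0, 0, 12, 0.6, 0.2, -1.4, 0, 12, 0, 0, 0, 0, 12, 0, 0, 0, 0])

```text
clock: 16.73
position: [0.5065, -0.0298, 0.1633]
tool_rot: [-1.571, -0.001, -1.298]
force: [-7.4, -1.7, 20.7]
grip_width: 0.0191
```

drive_tool(steps=[12, -0.4, -0.1, 0.9, 0, 25, 0, 0, 0, 0, 45, 0, 0, 0, 0, 45, 0, 0, 0, 0, 45, 0, 0, 0, 0])

```text
clock: 17.15
position: [0.5061, -0.0297, 0.1633]
tool_rot: [-1.571, 0.0, -1.298]
force: [-0.2, -0.1, -0.2]
grip_width: 0.0448
```

drive_tool(steps=[45, 0, 0, 15, 0, 45, 0, 0, 20, 0, 45, 0, 0, 30, 0, 45, 0, 0, 35, 0, 45, 0, 0, 10, 0])

```text
clock: 17.57
position: [0.5074, -0.0295, 0.2777]
tool_rot: [-1.566, -0.001, -1.298]
force: [1.3, -0.0, 0.6]
grip_width: 0.0451
```

drive_tool(steps=[45, -5, -40, 0, 0, 45, -5, -40, 0, 0, 45, -5, -40, 0, 0, 45, -5, -40, 0, 0, 45, 0, 0, 0, 0])

```text
clock: 17.98
position: [0.4841, -0.1975, 0.273]
tool_rot: [-1.572, -0.002, -1.307]
force: [-0.1, -1.3, -0.9]
grip_width: 0.0449
```

Run:
```python
from h import *
o=monitor.observe();print(o['clock'],o['position'],o['force'],o['grip_width'])
s=snap('scene','s10');t=snap('top','t10')
a=cv2.resize(s['frame'][160:240,220:300,::-1],(400,400),interpolation=cv2.INTER_CUBIC)
b=cv2.resize(t['frame'][180:270,240:330,::-1],(400,400),interpolation=cv2.INTER_CUBIC)
cv2.imwrite('pics/c10.png',np.hstack([a,b]))
U=np.array([.5202,-.0257,.141]);A=np.array([-.407,-.114,.906])
Q=np.array([U,U+A*.056]);print((proj(s,Q)-[220,160])*5,(proj(t,Q)-[240,180])*400/90+[400,0])
```

```text
17.9833 [ 0.48409006 -0.19746594  0.27298343] [-0.05795095 -1.30014989 -0.87985336] 0.044862521034280296
[[155.78708059 184.83200887]
 [106.08102899 103.45158396]] [[697.6949744  200.98133865]
 [716.17120573 229.44144127]]
```

Run:
```python
from h import *
s=load('s10');t=load('t10');s0=load('scene0');t0=load('top0')
U=np.array([.5202,-.0257,.141]);A=np.array([-.407,-.114,.906]);
def red(g,r):
    h=cv2.cvtColor(g['frame'],cv2.COLOR_RGB2HSV);m=cv2.inRange(h,(0,150,70),(8,255,255));x0,x1,y0,y1=r
    v,u=np.nonzero(m[y0:y1,x0:x1]);p=np.c_[u+x0,v+y0].astype(float);c=p.mean(0);w=np.linalg.svd(p-c,full_matrices=False)[2][0]
    return len(p),c.round(1),np.degrees(np.arctan2(w[1],w[0])).round(1)%180
for n,g,r in(('scene',s,(230,262,165,215)),('top',t,(295,325,210,245))):
    q=proj(g,np.array([U+A*.006,U+A*.056]));d=q[1]-q[0]
    print(n,red(g,r),'pred',q.mean(0).round(1),(np.degrees(np.arctan2(d[1],d[0]))%180).round(1))
K=np.array([.5301,.0656,.074]);q=proj(t,K).astype(int);print('knob pred top',q)
h=cv2.cvtColor(t['frame'],cv2.COLOR_RGB2HSV);gr=t['frame'].max(2)[q[1]-10:q[1]+10,q[0]-10:q[0]+10]
print(red(t,(q[0]-8,q[0]+8,q[1]-8,q[1]+8)) )
# unchanged things: image difference at beaker, bottle, jar, other rods
for n,r in(('beaker',(125,165,210,250)),('bottle',(128,165,165,200)),('jar',(370,412,145,185)),('blue',(393,412,222,242)),('yel',(447,472,222,242))):
    a,b=[x['frame'][r[2]:r[3],r[0]:r[1]].astype(int) for x in (t0,t)];print(n,np.abs(a-b).mean().round(1))
```

```text
scene (90, array([246.7, 187.8]), np.float64(54.3)) pred [245.7 188. ] 58.6
top (60, array([308.1, 227.2]), np.float64(64.2)) pred [309.3 228.7] 57.0
knob pred top [270 225]
(3, array([272.3, 228.3]), np.float64(135.0))
beaker 5.2
bottle 4.6
jar 9.6
blue 103.5
yel 59.3
```

Run:
```python
from h import *
s=load('s10');s0=load('scene0')
for n,g in(('start',s0),('s5',load('s5')),('now',s)):
    h=cv2.cvtColor(g['frame'],cv2.COLOR_RGB2HSV)
    def c(lo,hi,r):
        v,u=np.nonzero(cv2.inRange(h,lo,hi)[r[2]:r[3],r[0]:r[1]]);return len(u),(u.mean()+r[0]).round(1) if len(u) else 0,(v.mean()+r[2]).round(1) if len(u) else 0
    print(n,'yel',c((22,150,120),(32,255,255),(110,145,275,310)),'blue',c((105,120,60),(125,255,255),(163,185,240,266)),'knob',c((0,120,60),(8,255,255),(268,300,165,215)))
print(proj(s,[.5301,.0656,.068]), proj(s,[.5301-.27*.01,.0656+.00963,.068]))
o=monitor.observe();print(np.abs(o['qd']).max(),o['force'])
workorder.job_done()
```

```text
start yel (137, np.float64(127.4), np.float64(291.9)) blue (21, np.float64(173.0), np.float64(254.5)) knob (13, np.float64(291.1), np.float64(175.6))
s5 yel (138, np.float64(127.4), np.float64(291.9)) blue (19, np.float64(172.9), np.float64(254.3)) knob (10, np.float64(278.4), np.float64(197.3))
now yel (136, np.float64(127.6), np.float64(292.0)) blue (20, np.float64(172.8), np.float64(254.1)) knob (10, np.float64(278.4), np.float64(197.3))
[278.33585345 196.13295636] [279.89419889 193.61513901]
0.04004650930458531 [ 0.53625911  0.27327818 -0.78397801]
the job is handed in; nothing more can be done
```

The job is handed in. The carriage is at its end stop and the red probe is threaded through both guides into the block. It is released, and the gripper is clear of it. The interface reports no verdict.

**What I did**
- I pinched the knob and slid the carriage until it pushed back with about 40 N.
- The tool only turns about the vertical, so I tilted the probe to about 25° by levering it in its rack hole.
- I then lowered it along the hole line in small steps. Pressing on the collar at the end gave about 22 N along the axis, so I opened the fingers and backed away.

**What went wrong on the way**
- The first entry landed on the rim of the upper guide's countersink at about 41 N. I backed off, moved about 4 mm towards the robot, and it went in freely.
- The probe slid about 4–5 mm in the grip during that contact.

**Last checks**
- **Probe:** the handle was within about 1 px (2–3 mm) of the seated position in the scene view and about 2 px in the top view. The lean measured there differed from the prediction by 4° and 7°; I put this down to shading on a small patch of pixels, but did not confirm it.
- **Carriage:** in the scene view the knob had not moved since before threading and was about 1 px from where it should be at the stop. In the top view too few pixels were usable.
- **Other rods:** the blue and yellow rods were unmoved in the scene view. The arm hid them in the top view.
- **Beaker, bottle and jar:** they showed only small differences in the top view.
- **Final picture:** I could not look at it, as the limit of 12 pictures was reached. The checks above are from pixel measurements.

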